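# Sweep the wheel nuts off the sorting tray into the parts bin

### The job

The fitting check is over: with the fingertips, sweep the four loose wheel nuts along the blue sorting tray and out through its spout, so that all four drop into the grey parts bin below it. Push them only, never pinch a nut or pick it up, and leave the plug gauge and the setting ring that stand among them, and all the measuring tools on the bench, where they are.

Things in the scene. Friction and masses are not known exactly. Their poses are not given: they have to be found in the camera images.
- tray: blue sheet-steel sorting tray on four legs, fixed. Origin on the bench; z up, +y along the tray to the spout, x across. Flat deck, top 75 mm above the origin. Rims 20 mm high, 3 mm thick: inner faces at x = -130 and +130 mm (from y = -185 to +80 mm) and at y = -185 mm. From y = +80 to +170 mm slanting rims narrow the deck evenly to the spout
- spout (a point): middle of the tray's open spout, on the deck's top edge, at y = +170 mm of the tray; 92 mm wide between the slanting rims (x = -46 to +46 mm). The deck simply ends here, with no rim across; axes as the tray's
- bin: grey plastic stacking bin, fixed on the bench with its rear edge tucked under the spout, turned as the tray; 150 mm (x) by 130 mm (y) outside, walls 3 mm and 62 mm high, front wall (+y) 41 mm high. Origin at the centre of its underside, 217 mm along +y from the tray's origin
- nut1: loose zinc-plated wheel nut, hexagon 21 mm across flats and 16 mm tall with a short cone seat on top, 24 mm tall in all, about 50 g, standing cone up on the tray; origin in the middle of the nut (12 mm above the deck), z up along its axis
- nut2: loose zinc-plated wheel nut, hexagon 21 mm across flats and 16 mm tall with a short cone seat on top, 24 mm tall in all, about 50 g, standing cone up on the tray; origin in the middle of the nut (12 mm above the deck), z up along its axis
- nut3: loose zinc-plated wheel nut, hexagon 21 mm across flats and 16 mm tall with a short cone seat on top, 24 mm tall in all, about 50 g, standing cone up on the tray; origin in the middle of the nut (12 mm above the deck), z up along its axis
- nut4: loose zinc-plated wheel nut, hexagon 21 mm across flats and 16 mm tall with a short cone seat on top, 24 mm tall in all, about 50 g, standing cone up on the tray; origin in the middle of the nut (12 mm above the deck), z up along its axis
- gauge: hub-bore plug gauge, black steel disc 56 mm across and 14 mm thick with a black bar handle (42 x 11 mm) on top, 36 mm tall in all, 0.35 kg, loose on the tray; origin at the centre of its underside; leave it where it stands
- ring: setting ring, plain steel ring 44 mm outside, 25 mm bore, 18 mm tall, 0.13 kg, loose on the tray; origin at the centre of its underside; leave it where it stands
- bore_gauge: dial bore gauge lying on the bench, 280 mm long along its x, dial 56 mm across at the -x end, 20 mm tall; origin under its middle; leave it where it stands
- caliper: digital caliper lying on the bench, 235 mm long along its x, 13 mm tall; origin under its middle; leave it where it stands
There are look-alikes about, which are no part of the job. What is shaped like the ring but green or purple is not meant.

How it is judged:
At the end, for the whole second after the job is handed in: All four nuts lie at rest inside the bin (centres within its walls and less than 50 mm above its underside); the plug gauge, the setting ring, the bore gauge and the caliper are within 15 mm of where they started and not tipped (x of nut1 in the frame of bin between -0.073 and 0.073 m and y of nut1 in the frame of bin between -0.063 and 0.063 m and z of each of nut1, nut2, nut3, nut4 in the frame of bin below 0.05 m and linear speed of each of nut1, nut2, nut3, nut4 below 0.02 m/s and x of nut2 in the frame of bin between -0.073 and 0.073 m and y of nut2 in the frame of bin between -0.063 and 0.063 m and x of nut3 in the frame of bin between -0.073 and 0.073 m and y of nut3 in the frame of bin between -0.063 and 0.063 m and x of nut4 in the frame of bin between -0.073 and 0.073 m and y of nut4 in the frame of bin between -0.063 and 0.063 m and distance of each of gauge, ring, bore_gauge, caliper from where it was at the start of the episode below 0.015 m and angle between each of gauge, ring, bore_gauge, caliper's own z axis and vertical below 0.15 rad); the robot touches nothing.
It fails at once if a nut is pinched or crushed: over 18 N between the fingers and a nut (contact force between the fingers and nut1 above 18 N or contact force between the fingers and nut2 above 18 N or contact force between the fingers and nut3 above 18 N or contact force between the fingers and nut4 above 18 N).
It fails at once if a nut is picked up: its middle rises more than 16 mm above its height on the deck (height (world z) of any of nut1, nut2, nut3, nut4 above 0.103 m).
It fails at once if the plug gauge, the setting ring or a measuring tool on the bench is shifted by 15 mm or more (distance of any of gauge, ring, bore_gauge, caliper from where it was at the start of the episode above 0.015 m).
It also fails if it takes over 67 s, if anything falls off the work surface, if the arm or the gripper's body presses on something with over 40 N, if the wrist force passes 120 N, or if a joint passes its speed limit or range.

### The arm

A 6-joint arm with a two-finger parallel gripper is mounted at the origin on the work surface. World frame = base frame: x ahead of the robot, y to its left, z up, the work surface at z = 0. Lengths are in m, angles in rad, forces in N, time in s.
With the tool pointing down it reaches from about 0.375 to 0.9 m from the base axis. Payload 3.1 kg.
Tool frame: the origin (TCP) lies at the very end of the fingers, on their centre line; the grasp point (between the pads) lies 19 mm behind it (arm.hold_point_z is the distance from the TCP to the grasp point, in m); z points along the fingers, y is the line along which they close (so a half turn about z gives the same grasp; the last joint's range is limited). The gripper opens to 85 mm and grips with 20 to 120 N. Pads are 22 mm wide; open, the fingers measure 114 mm over their backs; the gripper's body (76 mm by 85 mm) begins 54 mm behind the grasp point. The pads swing forward as they close: fully open they stand 13 mm farther back than shut.
Start: joints at [-1.361, 0.527, 1.433, -0, 1.181, -0.178], TCP at [0.237, -0.578, 0.231] pointing down, gripper open.
Joint ranges: [-3.08, 3.08], [-0.75, 2.2], [0.22, 2.44], [-1.43, 4.57], [0, 2.65], [-2.85, 2.85]. Speed limits (rad/s): [2.79, 2.79, 3.14, 3.14, 3.14, 3.14].

### API

Orientations are given as a unit quaternion [x, y, z, w].
In Python, from workcell import arm gives the robot as it stands. The module is installed in compiled form; this text tells all that it offers. Calls block until the motion is done:
- arm.move_ptp(position, orientation): joint-space move of the TCP to a pose.
- arm.movel(position, orientation=None, rate=0.15, f_stop=None): straight line of the TCP; orientation=None keeps the orientation; rate is the mean speed in m/s. With f_stop (N) it stops when the force on the tool has changed by that much, and returns True; else False.
- arm.set_joints(angles): joint-space move.
- arm.release() and arm.close(squeeze=None): open the fingers fully, or close them until they stop; squeeze is the grip in N (None keeps the last).
- arm.sleep(seconds).
- arm.ik(position, orientation): joint angles nearest the present ones, or None.
- arm.get_obs(): the state.
- arm.camera(name): name is "side" or "top" or "wrist"; returns a dict with "image" (420x560x3 uint8, blue, green, red), "camera_matrix" (3x3 intrinsics, pixels), "view" (4x4, takes a point from world to camera coordinates); the wrist camera has in their place "mount" (4x4, takes a point from camera to tool coordinates, whose origin is the TCP and whose axes are the flange's). Camera axes: x right, y up, looking along -z (the intrinsics and any distortion apply to the point x, -y, -z); pixel columns grow to the right and rows downward; lengths in m; the calibration is good to about 2 mm. A picture is of the moment at which its call begins: read the wrist's pose just before it. There is no depth.
A pose or a line that the arm cannot do raises arm.MotionError and nothing moves.
- arm.finish_job(): hands the job in; it is judged then, once.
The state is a dict: "time_s": time; "joint_pos": joint angles; "qvel": joint speeds; "effort": joint torques, N m; "ee_pos": TCP position; "tool_rot": TCP orientation; "wrist_force": force on the tool from outside, world axes, zero at the start; "wrist_torque": the same for the moment, N m; "finger_gap": opening from 0.0 (shut) to 1.0 (fully open); "grasp_force": force on a finger pad.
Only numpy, scipy, OpenCV 4.12 (cv2) and the standard library are available. Lean on these libraries where they do the work, as an engineer would, in place of code of your own. Each camera call takes 0.05 s, during which the arm holds its last target. There are 200 camera calls.

## Working session

There is one attempt and no reset: what is moved stays moved. The work goes in short steps, each a Python script; the robot and the scene stay as the last script left them, time stands still between calls to the robot, and variables do not carry over. Pictures are saved under pics/ and viewed, at most 10 in all, crops included, and the job is handed in when it is done.

```bash
mkdir -p pics; python3 - <<'E'
from workcell import arm
import cv2,numpy as np
np.set_printoptions(precision=4,suppress=True)
for n in("top","side"):
    c=arm.camera(n); cv2.imwrite(f"pics/{n}0.png",c["image"]); print(n,c["camera_matrix"],c["view"],[k for k in c])
    np.savez(f"{n}.npz",K=c["camera_matrix"],V=c["view"])
    print({k:v for k,v in c.items() if k not in("image","camera_matrix","view")})
print(arm.get_obs())
E
```

```text
top [[398.9268   0.     279.336 ]
 [  0.     398.9268 207.6125]
 [  0.       0.       1.    ]] [[ 0.0267 -0.9991  0.0325 -0.005 ]
 [ 0.9841  0.032   0.1747 -0.5364]
 [-0.1756  0.0273  0.9841 -0.9592]
 [ 0.      0.      0.      1.    ]] ['image', 'camera_matrix', 'view']
{}
side [[453.8846   0.     282.2799]
 [  0.     453.8846 210.0885]
 [  0.       0.       1.    ]] [[ 0.999  -0.044   0.0077 -0.5037]
 [ 0.0147  0.4857  0.874  -0.0887]
 [-0.0421 -0.873   0.4859 -1.0955]
 [ 0.      0.      0.      1.    ]] ['image', 'camera_matrix', 'view']
{}
{'time_s': 0.1, 'joint_pos': array([-1.3605,  0.5283,  1.4338,  0.    ,  1.1814, -0.1785]), 'qvel': array([-0.    , -0.0014, -0.0028,  0.0008,  0.0002,  0.0014]), 'effort': array([  0.0002, -44.3305, -17.8586,  -0.0002,   0.0039,   0.    ]), 'ee_pos': array([ 0.2368, -0.5777,  0.2305]), 'tool_rot': array([ 0.9812,  0.1932, -0.    , -0.001 ]), 'wrist_force': array([ 0.0688, -0.5459, -0.7839]), 'wrist_torque': array([-0.0813, -0.0071,  0.0057]), 'grasp_force': 0.0, 'finger_gap': 0.9992947011276785}
```

View pics/top0.png

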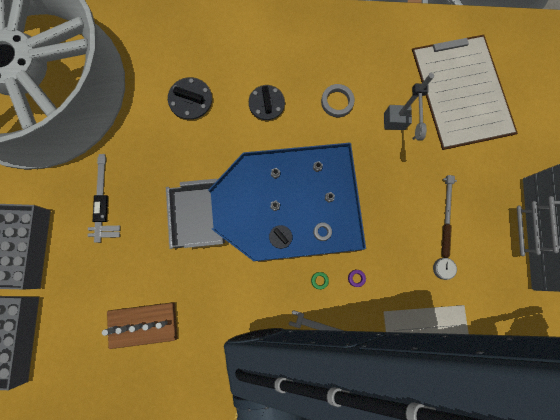

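View pics/side0.png

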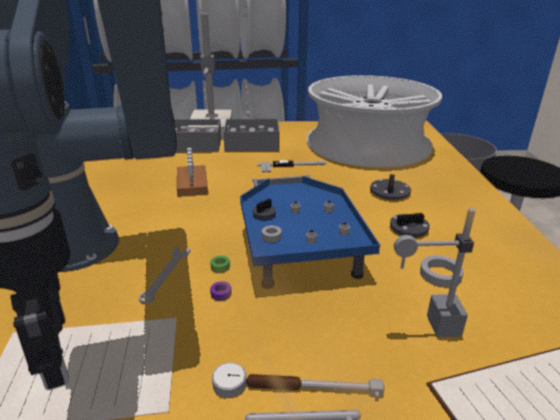

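The top view shows the tray centred near (285,203) with its spout to the left and the bin at about (197,215). The nuts are near (276,173), (319,166), (330,196) and (276,205), the gauge is at (281,237) and the ring at (323,231). I'll enlarge both views.

```bash
python3 - <<'E'
import cv2
a=cv2.imread("pics/top0.png")[135:270,160:370]; cv2.imwrite("pics/topc.png",cv2.resize(a,None,fx=3.8,fy=3.8,interpolation=cv2.INTER_CUBIC)) 
a=cv2.imread("pics/side0.png")[170:290,230:390]; cv2.imwrite("pics/sidec.png",cv2.resize(a,None,fx=5,fy=5,interpolation=cv2.INTER_CUBIC)) 
E
```

```text
(no output)
```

View pics/topc.png

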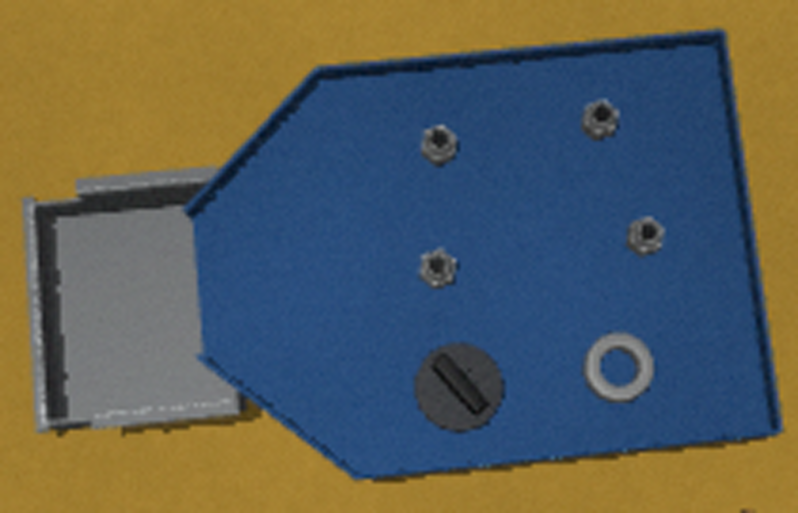

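View pics/sidec.png

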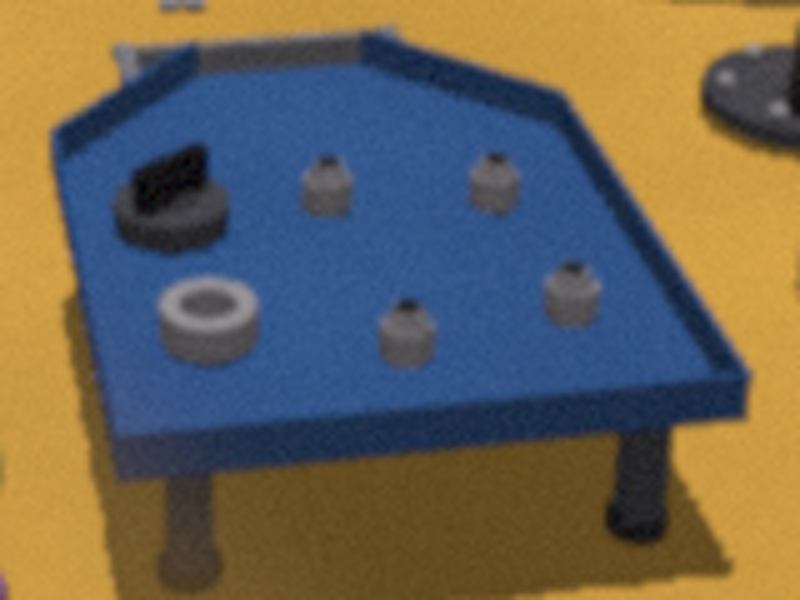

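The top crop shows the nut holes at (440,143), (601,115), (648,232) and (438,266), the ring at (619,367) and the gauge disc at (459,387). The same nuts in the side crop are at (496,160), (572,268), (407,305) and (328,162). I'll triangulate these together with the rim corners.

```bash
cat > h.py <<'E'
import numpy as np,cv2
T=np.load("top.npz");S=np.load("side.npz")
F=np.diag([1,-1,-1.])
def P(c): return c["K"]@F@c["V"][:3]
def pt(x,y): return ((x+.5)/3.8-.5+160,(y+.5)/3.8-.5+135)
def ps(x,y): return ((x+.5)/5-.5+230,(y+.5)/5-.5+170)
def tri(a,b):
    X=cv2.triangulatePoints(P(T),P(S),np.array(a,float),np.array(b,float))[:,0]; return X[:3]/X[3]
def onplane(c,p,z):
    A=P(c);H=A[:,[0,1,3]].copy();H[:,2]+=A[:,2]*z
    q=np.linalg.solve(H,[*p,1]);return q[:2]/q[2]
E
python3 - <<'E'
from h import *
np.set_printoptions(precision=4,suppress=True)
L={'A':((440,143),(496,160),.099),'B':((601,115),(572,268),.099),'C':((648,232),(407,305),.099),'D':((438,266),(328,162),.099),
'ring':((619,367),(209,304),.093),'gauge':((459,387),(171,208),.089),
'rr':((723,33),(748,375),.095),'rl':((780,432),(118,445),.095),'kr':((320,68),(565,95),.095),'kl':((358,479),(55,133),.095),'sr':((187,212),(370,38),.095),'sl':((203,356),(195,48),.095)}
W={}
for k,(a,b,z) in L.items():
    X=tri(pt(*a),ps(*b)); t=onplane(T,pt(*a),z); s=onplane(S,ps(*b),z); W[k]=(t+s)/2 
    print(k,X,t,s)
# fit tray
from scipy.optimize import least_squares
m={'rr':(.133,-.188),'rl':(-.133,-.188),'kr':(.133,.08),'kl':(-.133,.08),'sr':(.048,.17),'sl':(-.048,.17)}
def tr(p,q): c,s=np.cos(p[2]),np.sin(p[2]); return np.array(p[:2])+np.array([[c,-s],[s,c]])@q
r=least_squares(lambda p:np.concatenate([tr(p,np.array(m[k]))-W[k] for k in m]),[.5,0,0])
print(r.x,r.fun.reshape(-1,2))
c,s=np.cos(r.x[2]),np.sin(r.x[2])
for k in W: print(k,np.array([[c,s],[-s,c]])@(W[k]-r.x[:2]))
E
```

```text
A [0.6153 0.0241 0.1008] [0.6139 0.0242] [0.6173 0.0281]
B [ 0.6362 -0.0787  0.1012] [ 0.6362 -0.0789] [ 0.6374 -0.0748]
C [ 0.56   -0.1091  0.1023] [ 0.5603 -0.1096] [ 0.5609 -0.1037]
D [0.5346 0.0232 0.1016] [0.534  0.0231] [0.5358 0.0284]
ring [ 0.475  -0.0924  0.0941] [ 0.4742 -0.0926] [ 0.4757 -0.0905]
gauge [0.4596 0.0075 0.0865] [0.459  0.0076] [0.4598 0.0031]
rr [ 0.6965 -0.1588  0.0961] [ 0.6959 -0.159 ] [ 0.6978 -0.1569]
rl [ 0.4369 -0.1944  0.0921] [ 0.4362 -0.1937] [ 0.4373 -0.1984]
kr [0.6626 0.1029 0.0962] [0.6622 0.103 ] [0.6637 0.1056]
kl [0.4015 0.0687 0.0958] [0.3997 0.0685] [0.4029 0.0705]
sr [0.5676 0.1835 0.0919] [0.5643 0.1829] [0.569  0.1777]
sl [0.4736 0.1678 0.0948] [0.4729 0.1678] [0.4741 0.1677]
[0.5424 0.0075 0.1343] [[ 0.0026 -0.0031]
 [-0.001  -0.0006]
 [ 0.0006  0.0003]
 [-0.0013 -0.0006]
 [ 0.0006  0.0021]
 [-0.0014  0.0018]]
A [0.075  0.0086]
B [ 0.0822 -0.0962]
C [ 0.0027 -0.1156]
D [-0.005   0.0191]
ring [-0.0801 -0.0891]
gauge [-0.0826  0.009 ]
rr [ 0.1309 -0.1846]
rl [-0.132  -0.1876]
kr [0.1324 0.0798]
kl [-0.1316  0.0804]
sr [0.0471 0.168 ]
sl [-0.0468  0.168 ]
```

The fit agrees with the stated sizes to within about 3 mm. Tray origin is (0.542, 0.0075) with yaw 0.134. I'll start with nut D, the one nearest the spout.

```bash
cat >> h.py <<'E'
from workcell import arm
O=np.array([.5424,.0075]);yaw=.1343;c_,s_=np.cos(yaw),np.sin(yaw);R=np.array([[c_,-s_],[s_,c_]])
w=lambda q,z:[*(O+R@np.array(q)),z]
def push(n,e,z=.079,back=.029,rate=.07):
    n,e=np.array(n),np.array(e);d=(e-n)/np.linalg.norm(e-n);st=n-back*d
    a=np.arctan2(*(R@d)[::-1]);q=[np.cos(a/2),np.sin(a/2),0,0]
    arm.move_ptp(w(st,.14),q)
    print("down",arm.movel(w(st,z),rate=.08,f_stop=8),arm.get_obs()["ee_pos"])
    print("push",arm.movel(w(e,z),rate=rate,f_stop=12))
    o=arm.get_obs();print(o["ee_pos"],o["time_s"],o["wrist_force"])
    arm.movel(w(e,.14),rate=.2)
def snap(k):
    im=arm.camera("top")["image"][135:270,160:370];cv2.imwrite(f"pics/{k}.png",cv2.resize(im,None,fx=3.8,fy=3.8,interpolation=cv2.INTER_CUBIC))
E
python3 - <<'E'
from h import *
arm.close(squeeze=20)
push((-.005,.019),(-.002,.168))
# clear of the view: over the rear of the tray
arm.movel(w((.09,-.13),.14),rate=.3)
snap("s1"); print(arm.get_obs()["time_s"])
E
```

```text
down False [ 0.53855136 -0.00322066  0.07925461]
push False
[0.5179689  0.17350934 0.07899904] 6.8 [-0.02848602 -0.06386663 -0.52788746]
8.5
```

View pics/s1.png

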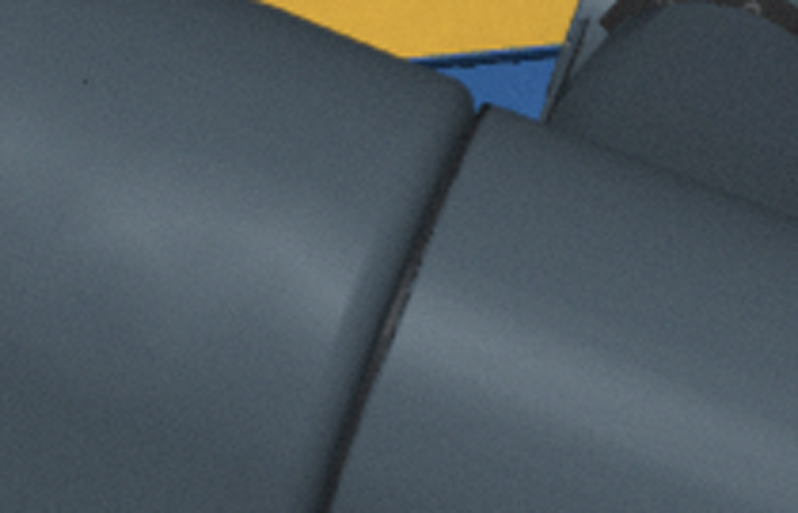

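The arm covers the top view here, so I'll push nut C next and then swing clear for a look.

```bash
python3 - <<'E'
from h import *
push((.002,-.116),(0,.168),rate=.08)
arm.movel(w((0,.1),.22),rate=.3)
j=arm.get_obs()["joint_pos"].copy(); j[0]=-1.2; arm.set_joints(j)
snap("s2"); print(arm.get_obs()["time_s"])
E
```

```text
down False [ 0.56437236 -0.13602764  0.07924889]
push False
[0.51994183 0.17386647 0.07900219] 13.925 [-0.1899514   0.64824015 -0.17203745]
17.1
```

View pics/s2.png

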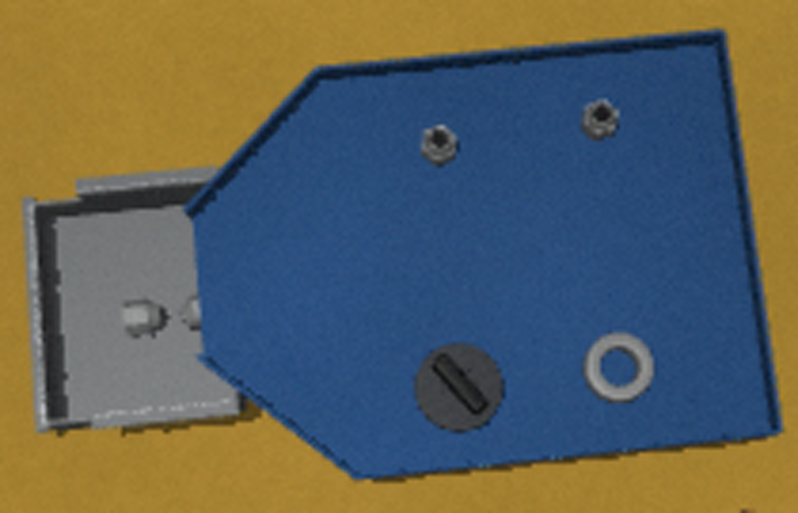

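Two nuts now lie in the bin, near (143,317) and (195,313). The gauge and ring haven't moved, and A and B are still at (440,143) and (601,115). Those two come next.

```bash
python3 - <<'E'
from h import *
push((.075,.0086),(.008,.168),rate=.08)
push((.0822,-.0962),(.012,.168),rate=.08)
arm.movel(w((0,.1),.22),rate=.3)
j=arm.get_obs()["joint_pos"].copy(); j[0]=-1.2; arm.set_joints(j)
snap("s3"); print(arm.get_obs()["time_s"])
E
```

```text
down False [0.63071931 0.00108005 0.07927778]
push False
[0.52801184 0.17485473 0.07901633] 22.7333 [-0.71740964 -0.72811077 -0.00180347]
down False [ 0.64826363 -0.10382554  0.07928906]
push False
[0.53189723 0.17545683 0.07902413] 29.2 [0.21606134 0.03642506 0.55575151]
32.375
```

View pics/s3.png

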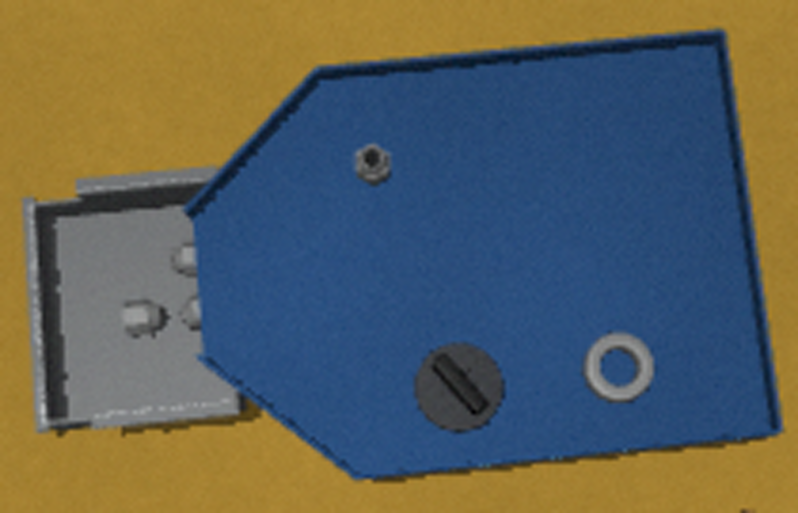

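Three nuts are in the bin, and one slipped off sideways and stands at (372,158). I'll locate it and push again.

```bash
python3 - <<'E'
from h import *
X=onplane(T,pt(372,157),.099)+[.001,.002]; n=R.T@(X-O); print(X,n)
push(n,(.005,.168),rate=.06)
arm.movel(w((0,.1),.22),rate=.3)
j=arm.get_obs()["joint_pos"].copy(); j[0]=-1.2; arm.set_joints(j)
snap("s4"); print(arm.get_obs()["time_s"])
E
```

```text
[0.60419685 0.06920441] [0.0695024  0.05287439]
down False [0.62204968 0.04603201 0.07927703]
push False
[0.52499317 0.17452277 0.07898007] 38.2667 [-0.37616399  0.40335636  0.74824352]
41.4417
```

View pics/s4.png

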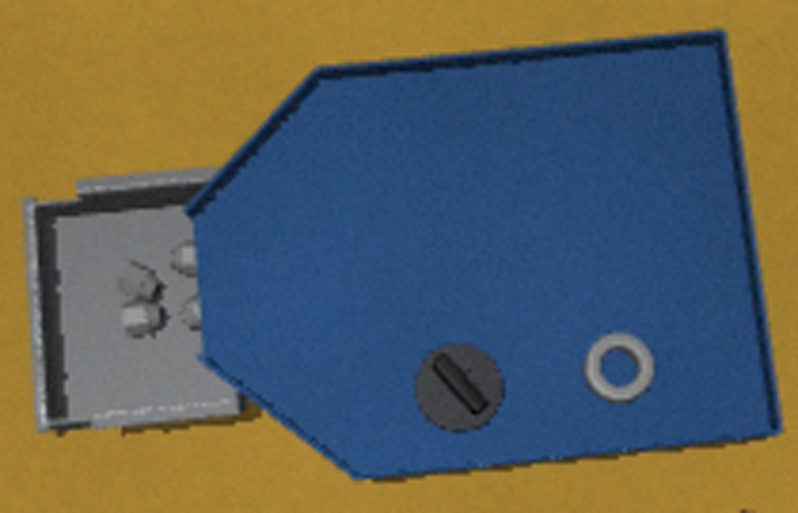

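The picture shows four nuts in the bin, near (140,280), (143,317), (187,258) and (195,313). The deck holds only the gauge and ring, both unmoved.

```bash
python3 -c "
from workcell import arm
arm.sleep(.5);print(arm.finish_job())"
```

```text
the job is handed in; nothing more can be done
None
```

I swept all four nuts out through the spout into the bin and handed the job in at about 42 s; in the last picture the gauge and ring were unmoved, but I did not re-image the bench tools, and no verdict came back.

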